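# Hang the seal bin on the cabinet door and latch the door

### The arm

A 6-joint arm with a two-finger parallel gripper is mounted at the origin on a cart in front of the work surface, level with it; the furniture and walls round the work are solid. World frame = base frame: x ahead of the robot, y to its left, z up, the work surface at z = 0. Lengths are in m, angles in rad, forces in N, time in s.
With the tool pointing down it reaches from about 0.375 to 0.975 m from the base axis. Payload 3.8 kg.
Tool frame: the origin (TCP) lies midway between the tips of the shut fingers; the grasp point (between the pads) lies 19 mm behind it; x points along the fingers, y is the direction in which the jaws open and shut, and the axes are right-handed (so a half turn about x gives the same grasp; the last joint's range is limited). The gripper opens to 88 mm and grips with 3 to 60 N. Pads are 18 mm wide; open, the fingers measure 123 mm over their backs; the gripper's body (75 mm by 187 mm) begins 45 mm behind the grasp point.
Start: joints at [-1.161, 0.264, 1.604, -0, 1.274, -0.037], TCP at [0.292, -0.609, 0.209] pointing down, gripper open.
Joint ranges: [-2.63, 2.63], [-0.94, 2.18], [0.31, 2.57], [-1.31, 4.45], [0, 2.66], [-2.55, 2.55]. Speed limits (rad/s): [2.57, 2.57, 3.14, 3.14, 3.14, 3.14].

### API

Orientations are given as a rotation vector (axis times angle).
In Python, from cell import manip, inverse_kinematics, cams, order gives the robot as it stands. Calls block until the motion is done:
- manip.move_pose(position, orientation): joint-space move of the TCP to a pose.
- manip.move_linear(position, rate=0.15, rot=None): straight line of the TCP; rot=None keeps the orientation; rate is the mean speed in m/s.
- manip.set_joints(angles): joint-space move.
- manip.set_gripper(opening, force=None): finger opening in m; force is the grip in N (None keeps the last); returns when the fingers have stopped.
- manip.dwell(seconds).
- inverse_kinematics(position, orientation): joint angles nearest the present ones, or None.
- manip.state(): the state.
- cams.capture(name): name is "scene" or "top" or "wrist"; returns a dict with "image" (384x512x3 uint8, blue, green, red), "z_map" (384x512 float32, m along the optical axis (not along the pixel's ray), 0 where there is no reading), "intrinsics" (3x3 intrinsics, pixels), "k1" (the pictures are not rectified: a ray, as slopes to the right and down, at radius r is drawn at 1 + k1 r^2 times it, then the intrinsics apply), "position" and "orientation" of the camera in the world; the wrist camera has in their place "T_tool_cam" (4x4, takes a point from camera to tool coordinates, whose origin is the TCP and whose axes are the tool frame's). Camera axes: x right, y down, z forward; pixel columns grow to the right and rows downward; lengths in m; the calibration is good to about 2 mm. A picture is of the moment at which its call begins: read the wrist's pose just before it.
A pose or a line that the arm cannot do raises manip.IKError and nothing moves.
- order.close_job(): hands the job in, once; it reports no verdict.
The state is a dict: "clock": time; "joint_pos": joint angles; "joint_velocities": joint speeds; "tau": joint torques, N m; "tool_pos": TCP position; "tcp_rot": TCP orientation; "contact_force": force on the tool from outside, world axes, zero at the start; "moment": the same for the moment, N m; "gripper_width": finger opening in m.
Only numpy, scipy, OpenCV 4.12 (cv2) and the standard library are available. Lean on these libraries where they do the work, as an engineer would, in place of code of your own. Each camera call takes 0.05 s, during which the arm holds its last target. There are 200 camera calls.

### The job

Hang the yellow lipped bin on the top rail on the inside of the little cabinet's open door, so that its lip drops down behind the rail, and let go of it. Then swing the door shut slowly, push on its pad until the roller catch snaps, and keep it pressed against its stop with about 20 N for a second before letting go, so that the door stays seated with the bin hanging inside. Do not slam the door or push it with more than 40 N, do not tip the bin over, and leave the jar, the beaker and the tin where they stand.

Things in the scene. Friction and masses are not known exactly. Their poses are not given: they have to be found in the camera images.
- cabinet: grey bench cabinet fixed to the worktop, 170 mm deep (its x), 220 mm wide (its y), 190 mm high; origin at the centre of its underside. Its open front is the plane x = -85 mm in its frame and faces the robot; white door on the front. Inside, 8 mm walls.
- door_hinge (a point): foot of the vertical hinge axis of the door, at the cabinet's front left corner (-85, +105, 0 mm in the cabinet's frame); same axes as the cabinet
- door (a joint): door angle in rad, 0 = flush on the frame; grows as the free edge comes towards the robot (clockwise from above). Seated on its stop it stands 0 to 10 mm off the frame at the free edge (0 to 0.05 rad; the stop is adjustable and differs each time). Starts wide open, stays where left (friction 1 N at the edge). White panel, 210 mm to the free edge, 12 mm thick, 6 to 186 mm above the worktop
- rail_top (a point): middle of the top edge of the uppermost steel rail on the door's inner side, 105 mm from the hinge axis, 150 mm above the worktop. Axes turn with the door: x away from the panel (into the cabinet when shut), y along the door to the hinge, z up. Rail 120 mm long, 4 mm thick, its back 14 mm off the panel; two lower rails in the same plane steady the bin's back. The door's top is 36 mm higher
- push_plate (a point): centre of the outer surface of the push pad (black rubber block with a steel face, 50 mm wide, 42 mm high) that stands 14 mm proud of the door's outer face near its free edge: 172 mm from the hinge axis, 137 mm above the worktop, its surface 28 mm outside the hinge axis; same axes as rail_top (the pad faces -x). Push here with the fingertips
- bin: yellow open-topped bin, 80 mm (its x) by 64 mm (its y) by 70 mm high, 4 mm walls, about 0.24 kg, two seal rings fixed in it; origin at the centre of its underside. Its lip is on the +x side. Grasp it across its 64 mm width near the top. Hung, its +x points at the door panel, i.e. along -x of rail_top
- bin_lip (a point): the point that rests on the rail's top edge: underside of the lip, mid-way in the 9 mm slot between the bin's back wall and the 3.5 mm down-turned flange; at (44.5, 0, 66) mm in the bin's frame. The flange reaches 20 mm below this point, its lower edge flared outward by 3 mm. The slot has 5 mm of play on the rail: the hung bin leans up to 0.1 rad
- red_cap_jar: small jar with a red cap, 54 mm across, 80 mm high, standing right of the cabinet; origin under its centre; leave it alone
- beaker: clear beaker, 70 mm across, 86 mm high, standing to the left; origin under its centre; leave it alone
- grease_tin: tin with blue lid, 64 mm across, 33 mm high, standing on top of the cabinet; origin under its centre; leave it alone
- catch (a point): mount of the adjustable catch plate (sprung roller and rubber stop) under the cabinet's top, by the door's free edge; where the plate is clamped cannot be read here, it must be felt. The roller resists from 15 mm before the stop and needs 8 to 12 N on the push pad; 5 mm before the stop it snaps and draws the door onto the stop. Not passed, it pushes the door back ajar
Things that resemble listed ones, but are neither listed nor needed, are in the scene too. Of the things that look like the bin, the larger one is meant.

How it is judged:
On the way, in this order (a step that is already met when the one before it is completed fails the run):
1. the bin hangs on the rail, lip behind it, let go (z of bin_lip in the frame of rail_top between -0.006 and 0.006 m and x of bin_lip in the frame of rail_top between -0.007 and 0.007 m and y of bin_lip in the frame of rail_top between -0.06 and 0.06 m and angle between bin's own z axis and vertical below 0.2 rad and contact force between each of the fingers, the arm and bin below 0.1 N), for 0.3 s.
2. the door is past its catch and is pressed against its stop with 10 to 30 N (value of joint door below 0.06 rad and (contact force between the fingers and door between 10 and 30 N or contact force between the arm and door between 10 and 30 N)), for 0.5 s.
At the end, for the whole second after the job is handed in: The door is seated past its catch (angle below 0.06 rad; not caught, it rests above 0.07), and the bin hangs at rest on the top rail: lip point within 6 mm of the rail's top edge in height, 7 mm across and 60 mm along it, leaning less than 0.2 rad (value of joint door below 0.06 rad and z of bin_lip in the frame of rail_top between -0.006 and 0.006 m and x of bin_lip in the frame of rail_top between -0.007 and 0.007 m and y of bin_lip in the frame of rail_top between -0.06 and 0.06 m and angle between bin's own z axis and vertical below 0.2 rad and linear speed of bin below 0.03 m/s); the robot touches nothing.
It fails at once if the door is forced: more than 40 N between robot and door (contact force between any of the fingers, the arm and door above 40 N).
It fails at once if the door is slammed: swinging faster than 2.5 rad/s while more than 0.15 rad open (value of joint door above 0.15 rad and velocity of joint door below -2.5 rad/s).
It fails at once if the bin is tipped over (more than 0.7 rad) (angle between bin's own z axis and vertical above 0.7 rad).
It fails at once if jar, beaker or tin moved by more than 20 mm (distance of any of red_cap_jar, beaker, grease_tin from where it was at the start of the episode above 0.02 m).
It also fails if it takes over 66 s, if anything falls off the work surface, if the arm or the gripper's body presses on something with over 40 N, if the wrist force passes 120 N, or if a joint passes its speed limit or range.

## Working session

There is one attempt and no reset: what is moved stays moved. The work goes in short steps, each a Python script; the robot and the scene stay as the last script left them, time stands still between calls to the robot, and variables do not carry over. Pictures are saved under pics/ and viewed, about 8 in all and at most 12, crops included, and the job is handed in when it is done.

```bash
ls; mkdir -p pics; cat > h.py <<'E'
import numpy as np, cv2
from scipy.spatial.transform import Rotation as R
from cell import manip, inverse_kinematics, cams, order
def cloud(name):
    s=manip.state(); c=cams.capture(name)
    z=c["z_map"]; K=np.array(c["intrinsics"]); h,w=z.shape
    v,u=np.mgrid[0:h,0:w]; x=(u-K[0,2])/K[0,0]; y=(v-K[1,2])/K[1,1]
    a,b=x.copy(),y.copy()
    for _ in range(8):
        f=1+c["k1"]*(a*a+b*b); a,b=x/f,y/f
    P=np.stack([a*z,b*z,z],-1)
    if "T_tool_cam" in c:
        T=np.array(c["T_tool_cam"]); P=P@T[:3,:3].T+T[:3,3]
        P=P@R.from_rotvec(s["tcp_rot"]).as_matrix().T+s["tool_pos"]
    else:
        o=np.array(c["orientation"])
        M=o if o.shape==(3,3) else R.from_rotvec(o).as_matrix() if o.size==3 else R.from_quat(o).as_matrix()
        P=P@M.T+np.array(c["position"])
    P[z==0]=np.nan
    return c["image"],P,c
E
python3 - <<'E'
from h import *
ims=[]
for n in("scene","top"):
    im,P,c=cloud(n); np.savez(n,im=im,P=P); print(n,c["position"],c["orientation"],c["k1"]); cv2.imwrite(f"pics/{n}.png",cv2.resize(im,(800,600)))
print(manip.state())
E
```

```text
pics
scene [0.10588379 0.76158442 0.54928855] [-0.65440639  2.31588416 -1.50688415] -0.11373086703130156
top [ 0.48207851 -0.07346252  1.4928479 ] [-2.16771044  2.16820638 -0.09553098] -0.09007110368601606
{'clock': 0.1, 'joint_pos': array([-1.16088799e+00,  2.64656216e-01,  1.60524956e+00, -2.00586600e-06,
        1.27368711e+00, -3.68826214e-02]), 'joint_velocities': array([ 0.00079081, -0.00079193, -0.00405143, -0.00070109, -0.000578  ,
       -0.001512  ]), 'tau': array([ 3.60426147e-04, -5.03618181e+01, -3.58070827e+01,  7.30560254e-02,
        2.33363151e-02, -5.32468619e-05]), 'tool_pos': array([ 0.29137732, -0.60809084,  0.20822057]), 'tcp_rot': array([ 1.97406175,  0.45055786, -1.97481657]), 'contact_force': array([0.16489543, 0.11471322, 0.68060052]), 'moment': array([-0.01204183,  0.02831284, -0.00075055]), 'gripper_width': 0.08818831543292882}
```

View pics/scene.png

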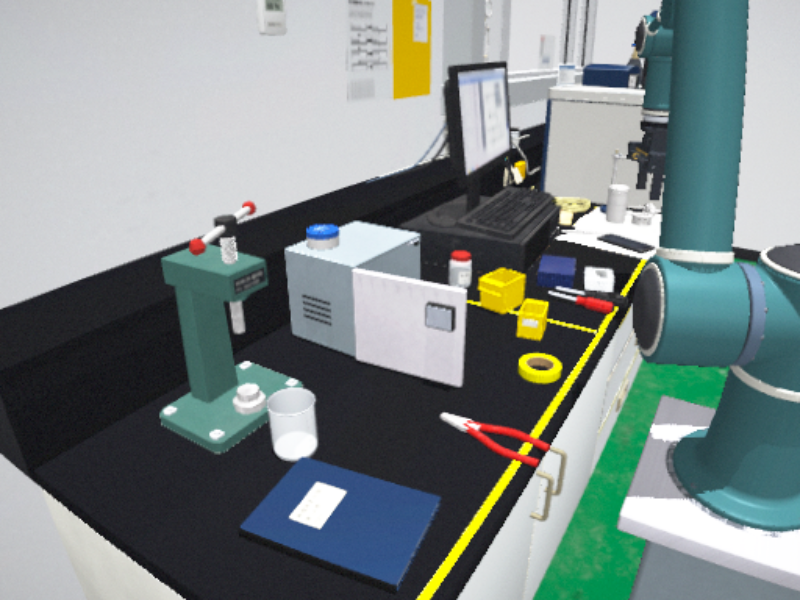

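View pics/top.png

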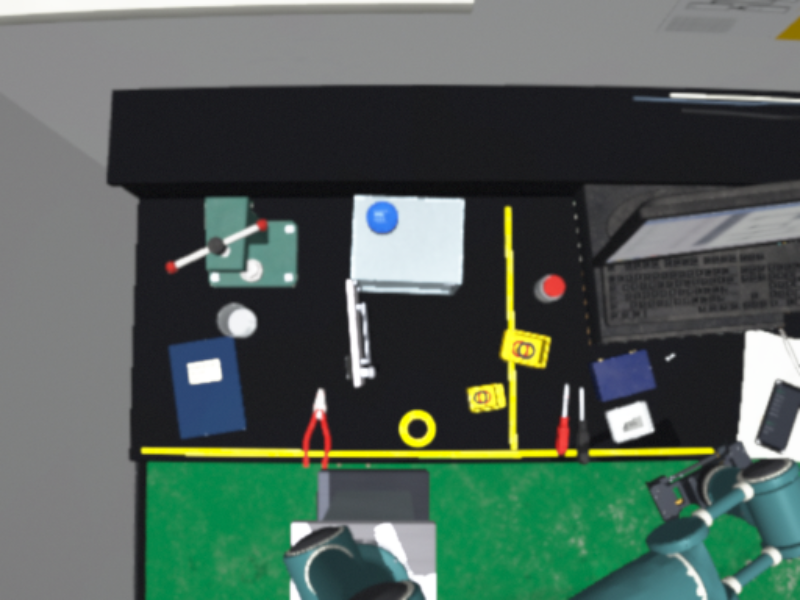

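Scene picture: white open door at (410,325) with its pad at (440,317), and two yellow bins at (502,290) and (533,320). Bin candidates in the top picture are the larger one at (525,349) and the smaller at (487,398). The yellow tape roll at (417,428) is not a bin. I choose the larger one and check it in a crop.

```bash
python3 - <<'E'
from h import *
d=np.load("top.npz"); im,P=d["im"],d["P"]
hsv=cv2.cvtColor(im,cv2.COLOR_BGR2HSV)
def rect(m,name):
    p=P[m][:,:2].astype(np.float32); r=cv2.minAreaRect(p); print(name,m.sum(),"c",np.round(r[0],4),"size",np.round(r[1],4),"ang",r[2]); print(np.round(cv2.boxPoints(r),4).tolist())
H,W=im.shape[:2]; v,u=np.mgrid[0:H,0:W]; sx=W/800
box=lambda a,b,c,e:(u>a*sx)&(u<c*sx)&(v>b*sx)&(v<e*sx)
er=lambda m:cv2.morphologyEx(m.astype(np.uint8),cv2.MORPH_OPEN,np.ones((2,2)))>0
Z=P[...,2]
m=er(box(335,185,480,300)&(Z>.18)&(Z<.2)&(v<297*sx)); 
# cabinet
mc=m&(u>352*sx); print("cab z",np.nanmedian(Z[mc])); rect(mc,"cab")
md=er(box(335,275,366,395)&(Z>.172)&(Z<.2)&(v>285*sx)); rect(md,"door"); print("z",np.nanmedian(Z[md]))
my=er(box(495,322,556,373)&(hsv[...,0]>20)&(hsv[...,0]<35)&(hsv[...,1]>120)&(Z>.05)); rect(my,"bin"); print(np.nanpercentile(Z[my],[5,50,95]))
my2=er(box(465,380,508,415)&(hsv[...,0]>20)&(hsv[...,0]<35)&(hsv[...,1]>120)&(Z>.02)); rect(my2,"small"); print(np.nanpercentile(Z[my2],[5,50,95]))
a=im[int(315*sx):int(420*sx),int(455*sx):int(570*sx)]
b=im[int(270*sx):int(400*sx),int(330*sx):int(400*sx)]
s=np.load("scene.npz")["im"][int(255*sx):int(345*sx),int(440*sx):int(560*sx)]
f=lambda i:cv2.resize(i,None,fx=560/i.shape[0]*.7,fy=560/i.shape[0]*.7,interpolation=cv2.INTER_CUBIC)
f2=[f(a),f(b)]; o=np.hstack(f2); cv2.imwrite("pics/crop.png",o); print(o.shape)
E
```

```text
cab z 0.18959371468688535
cab 3390 c [ 0.7582 -0.1051] size [0.0324 0.3424] ang 41.966732025146484
[[0.6316999793052673, 0.01140000019222498], [0.8607000112533569, -0.24320000410079956], [0.8848000168800354, -0.2215999960899353], [0.6557999849319458, 0.032999999821186066]]
door 260 c [0.5523 0.0088] size [0.2023 0.0178] ang 1.7135170698165894
[[0.45089998841285706, 0.014700000174343586], [0.4514000117778778, -0.003100000089034438], [0.6535999774932861, 0.002899999963119626], [0.6531000137329102, 0.02070000022649765]]
z 0.18404037147508867
bin 205 c [ 0.5339 -0.362 ] size [0.114  0.0663] ang 78.75996398925781
[[0.4902999997138977, -0.4115000069141388], [0.5552999973297119, -0.4244000017642975], [0.5776000022888184, -0.3125], [0.5126000046730042, -0.2996000051498413]]
[-0.00094131  0.06726514  0.07381907]
small 131 c [ 0.4242 -0.2751] size [0.0551 0.0836] ang 8.19619369506836
[[0.39100000262260437, -0.23770000040531158], [0.40290001034736633, -0.3203999996185303], [0.45739999413490295, -0.3125999867916107], [0.445499986410141, -0.22990000247955322]]
[-0.00272871  0.05071564  0.05808145]
(392, 637, 3)
```

View pics/crop.png

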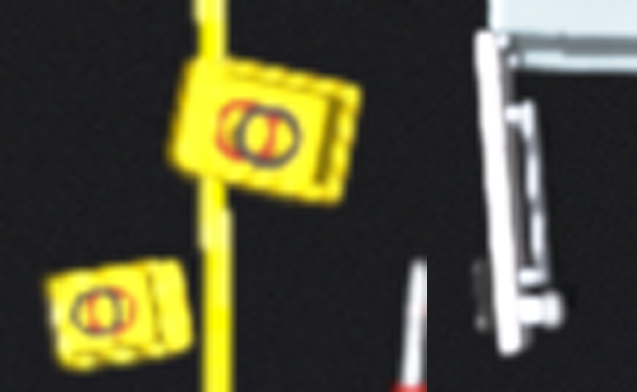

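Crop: the larger bin is at crop (265,130) with a wide dark band and strip on its right side, probably the lip. The door's rails and striker are at crop (535,170) and (545,310). I'll take a closer look with the wrist camera.

```bash
cat >> h.py <<'E'
def down(yaw,pitch=np.pi/2):
    # tool x = heading(yaw) tilted down by pitch; tool y horizontal
    x=np.array([np.cos(yaw)*np.cos(pitch),np.sin(yaw)*np.cos(pitch),-np.sin(pitch)])
    y=np.array([-np.sin(yaw),np.cos(yaw),0]); return R.from_matrix(np.c_[x,y,np.cross(x,y)]).as_rotvec()
E
python3 - <<'E'
from h import *
c=cams.capture("wrist"); print(np.round(c["T_tool_cam"],3).tolist(), c["intrinsics"])
for y in (-np.pi/2,0,np.pi/2,np.pi, -.2):
    print(y, inverse_kinematics([.53,-.36,.25],down(y)), inverse_kinematics([.55,-.06,.25],down(y)))
print(R.from_rotvec(manip.state()["tcp_rot"]).as_matrix().round(2))
d=np.load("top.npz"); P=d["P"]; Z=P[...,2]
m=(Z>.18)&(Z<.2)&(P[...,0]>.6)&(P[...,0]<.9)&(P[...,1]>-.3)&(P[...,1]<.06)
n,l,st,_=cv2.connectedComponentsWithStats(cv2.morphologyEx(m.astype(np.uint8),cv2.MORPH_OPEN,np.ones((5,5))))
k=1+np.argmax(st[1:,4]); r=cv2.minAreaRect(P[l==k][:,:2].astype(np.float32)); print(r,cv2.boxPoints(r).round(4).tolist())
# beaker
m=(Z>.03)&(Z<.1)&(P[...,1]>.12)&(P[...,1]<.3)&(P[...,0]>.48)&(P[...,0]<.66); print("beaker",np.median(P[m],0),P[m].min(0),P[m].max(0))
m=(Z>.05)&(Z<.1)&(P[...,1]<-.35)&(P[...,1]>-.48)&(P[...,0]>.6)&(P[...,0]<.72); print("jar",np.median(P[m],0))
E
```

```text
[[-0.001, -0.303, 0.953, -0.176], [1.0, -0.0, 0.001, 0.0], [-0.0, 0.953, 0.303, -0.079], [0.0, 0.0, 0.0, 1.0]] [[323.92724957   0.         256.3118295 ]
 [  0.         323.92724957 190.99553787]
 [  0.           0.           1.        ]]
-1.5707963267948966 [-6.35533762e-01  1.77945385e-01  1.63320417e+00 -4.44089210e-16
  1.33044310e+00 -6.35533762e-01] [-1.53682140e-01  1.00995817e-02  1.81574023e+00 -4.44089210e-16
  1.31575284e+00 -1.53682140e-01]
0 [-0.63553376  0.17794539  1.63320417  0.          1.3304431  -2.20633009] [-0.15368214  0.01009958  1.81574023  0.          1.31575284 -1.72447847]
1.5707963267948966 [-0.63553376  0.17794539  1.63320417  0.          1.3304431   2.50605889] None
3.141592653589793 [-0.63553376  0.17794539  1.63320417  0.          1.3304431   0.93526256] [-0.15368214  0.01009958  1.81574023  0.          1.31575284  1.41711419]
-0.2 [-0.63553376  0.17794539  1.63320417  0.          1.3304431  -2.00633009] [-0.15368214  0.01009958  1.81574023  0.          1.31575284 -1.52447847]
[[-0.    0.43 -0.9 ]
 [ 0.   -0.9  -0.43]
 [-1.   -0.   -0.  ]]
((0.7460571527481079, -0.09623236209154129), (0.22023330628871918, 0.1692010462284088), 87.4992446899414) [[0.6567000150680542, -0.20260000228881836], [0.8258000016212463, -0.20990000665187836], [0.8353999853134155, 0.010099999606609344], [0.6662999987602234, 0.017500000074505806]]
beaker [0.59776338 0.26728742 0.065059  ] [0.56129152 0.24156435 0.03086482] [0.62856773 0.29977988 0.09324366]
jar [ 0.66216204 -0.40766056  0.07793117]
```

```bash
python3 - <<'E'
from h import *
manip.move_pose([.53,-.36,.22],down(np.radians(-101)))
im,P,c=cloud("wrist"); np.savez("w1",im=im,P=P); cv2.imwrite("pics/w1.png",im)
Z=P[...,2]; hsv=cv2.cvtColor(im,cv2.COLOR_BGR2HSV)
m=(hsv[...,0]>20)&(hsv[...,0]<35)&(hsv[...,1]>100)&(Z>.062)&(Z<.078)
m&=(P[...,1]<-.28)
p=P[m]; r=cv2.minAreaRect(p[:,:2].astype(np.float32)); print(r,cv2.boxPoints(r).round(4).tolist(),np.median(p[:,2]),manip.state()["clock"])
# search grasp tilt
lip=None
for flip in(0,np.pi):
  for phi in np.radians([-60,-45,-30,-20,-10,0,10,20,30,45,60]):
    res=[]
    for hx,(x,y,z) in ((np.radians(-101),(.53,-.36,.055)),(np.radians(-101),(.53,-.36,.15)),(np.radians(91.7),(.555,-.065,.17)),(np.radians(91.7),(.555,-.04,.139))):
        B=R.from_euler('z',hx)*R.from_euler('y',phi)*R.from_rotvec(down(flip))
        tp=np.array([x,y,z])+B.as_matrix()[:,0]*.019
        q=inverse_kinematics(tp,B.as_rotvec()); res.append(None if q is None else q.round(2).tolist())
    if all(res): print(flip,np.degrees(phi).round(),res)
    else: print(flip,np.degrees(phi).round(),[q is not None for q in res])
E
```

```text
((0.5359676480293274, -0.35157233476638794), (0.09266979247331619, 0.06382954120635986), 77.53868103027344) [[0.49480000138282776, -0.38989999890327454], [0.5570999979972839, -0.40369999408721924], [0.5770999789237976, -0.3131999969482422], [0.5148000121116638, -0.2994000017642975]] 0.07067367833781524 1.5
0 -60.0 [[-0.15, 0.54, 1.98, -1.21, 1.18, 0.89], [-0.15, 0.38, 1.97, -1.16, 1.24, 0.73], [-0.62, 0.48, 1.78, 0.77, 1.66, 2.24], [-0.58, 0.5, 1.82, 0.79, 1.6, 2.21]]
0 -45.0 [[-0.24, 0.41, 1.98, -1.0, 1.0, 0.63], [-0.24, 0.28, 1.95, -0.92, 1.09, 0.47], [-0.55, 0.34, 1.82, 0.64, 1.5, 2.34], [-0.51, 0.36, 1.86, 0.66, 1.43, 2.33]]
0 -30.0 [[-0.36, 0.34, 1.96, -0.69, 0.88, 0.29], [-0.36, 0.22, 1.9, -0.62, 1.02, 0.16], [-0.45, 0.23, 1.85, 0.47, 1.35, 2.49], [-0.41, 0.24, 1.9, 0.49, 1.28, 2.49]]
0 -20.0 [True, True, False, False]
0 -10.0 [True, True, False, False]
0 0.0 [True, True, False, False]
0 10.0 [True, True, False, False]
0 20.0 [True, True, False, False]
0 30.0 [True, True, False, False]
0 45.0 [[-0.93, 0.68, 1.54, 0.55, 1.52, -0.94], [-0.93, 0.58, 1.51, 0.55, 1.63, -0.87], [0.28
[... 738 characters left out ...]
589793 20.0 [[-0.79, 0.47, 1.71, 0.31, 1.18, 2.39], [-0.79, 0.38, 1.65, 0.29, 1.33, 2.44], [0.05, 0.1, 1.95, -0.39, 1.13, 0.2], [0.1, 0.14, 1.97, -0.39, 1.09, 0.26]]
3.141592653589793 30.0 [[-0.85, 0.55, 1.64, 0.42, 1.32, 2.3], [-0.85, 0.45, 1.59, 0.41, 1.45, 2.36], [0.15, 0.14, 1.96, -0.57, 1.18, 0.38], [0.2, 0.18, 1.97, -0.57, 1.15, 0.45]]
3.141592653589793 45.0 [[-0.93, 0.68, 1.54, 0.55, 1.52, 2.2], [-0.93, 0.58, 1.51, 0.55, 1.63, 2.27], [0.28, 0.23, 1.96, -0.79, 1.3, 0.61], [0.32, 0.29, 1.96, -0.79, 1.28, 0.68]]
3.141592653589793 60.0 [[-0.98, 0.83, 1.44, 0.67, 1.72, 2.15], [-0.98, 0.72, 1.43, 0.68, 1.81, 2.22], [0.37, 0.36, 1.96, -0.97, 1.44, 0.8], [0.41, 0.42, 1.94, -0.95, 1.44, 0.85]]
```

View pics/w1.png

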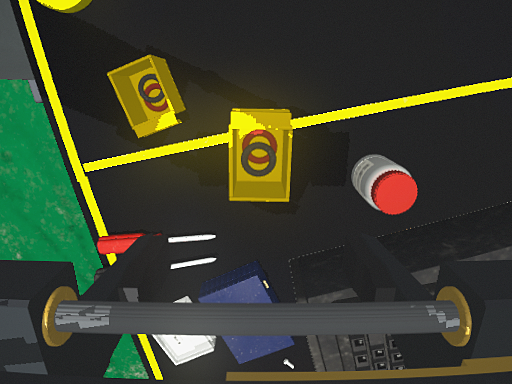

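```bash
python3 - <<'E'
from h import *
d=np.load("w1.npz"); im,P=d["im"],d["P"]
c=np.array([.53597,-.35157]); a=np.array([.2155,.9765]); b=np.array([a[1],-a[0]])
s=(P[...,:2]-c)@a; t=(P[...,:2]-c)@b
m=(abs(t)<.02)&(abs(s)<.06)
for lo in np.arange(-.06,.06,.004):
    k=m&(s>=lo)&(s<lo+.004); 
    if k.any(): print(round(lo+.002,3),k.sum(),np.percentile(P[k][:,2],[5,25,50,75,95]).round(3))
for nm,kk in (("top",(P[...,2]>.066)),):
    k=kk&(P[...,2]<.08)&(abs(s)<.06)&(abs(t)<.045); print(np.percentile(s[k],[0,1,2,98,99,100]).round(4),np.percentile(t[k],[0,1,2,98,99,100]).round(4))
cv2.imwrite("pics/w1c.png",cv2.resize(im[90:220,200:320],None,fx=4.5,fy=4.5,interpolation=cv2.INTER_CUBIC))
E
```

```text
-0.046 70 [0.07  0.07  0.071 0.071 0.072]
-0.042 698 [0.005 0.022 0.042 0.06  0.07 ]
-0.038 95 [0.004 0.004 0.005 0.005 0.006]
-0.034 47 [0.004 0.005 0.005 0.006 0.007]
-0.03 71 [0.004 0.006 0.021 0.021 0.022]
-0.026 135 [0.004 0.005 0.02  0.021 0.022]
-0.022 107 [0.004 0.005 0.017 0.021 0.022]
-0.018 83 [0.006 0.013 0.018 0.021 0.022]
-0.014 120 [0.011 0.013 0.014 0.02  0.022]
-0.01 114 [0.004 0.005 0.013 0.02  0.022]
-0.006 105 [0.004 0.005 0.012 0.021 0.022]
-0.002 85 [0.011 0.018 0.02  0.021 0.022]
0.002 132 [0.011 0.014 0.021 0.021 0.023]
0.006 979 [0.011 0.34  0.341 0.342 0.342]
0.01 1174 [0.011 0.331 0.332 0.341 0.346]
0.014 3992 [0.327 0.33  0.331 0.332 0.348]
0.018 1352 [0.012 0.328 0.329 0.33  0.331]
0.022 35 [0.004 0.005 0.008 0.012 0.014]
0.03 126 [0.07  0.07  0.071 0.071 0.072]
0.034 164 [0.07  0.07  0.071 0.071 0.072]
0.038 168 [0.069 0.07  0.071 0.071 0.072]
0.042 169 [0.07  0.07  0.071 0.071 0.072]
0.046 301 [0.    0.002 0.052 0.07  0.071]
0.05 120 [-0.     0.     0.001  0.002  0.002]
0.054 116 [-0.     0.     0.001  0.001  0.002]
0.058 120 [-0.     0.     0.001  0.001  0.002]
[-0.0463 -0.0455 -0.0452  0.0456  0.046   0.0463] [-0.0319 -0.0318 -0.0317  0.0312  0.0315  0.0319]
```

View pics/w1c.png

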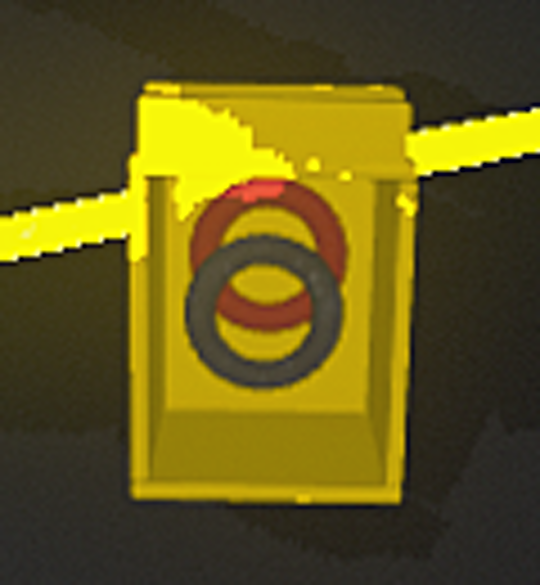

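Crop shows the wide flat lip at the top of the bin image, i.e. on the +y side. Depth confirms it: flat at z=0.071 for s from 28 to 46 mm. The bin's +x heading is therefore about 77.5°, so only a small turn is needed. Next I measure the door and rail.

```bash
python3 - <<'E'
from h import *
manip.move_pose([.55,-.06,.31],down(np.radians(-88)))
im,P,c=cloud("wrist"); np.savez("w2",im=im,P=P); cv2.imwrite("pics/w2.png",im)
X,Y,Z=P[...,0],P[...,1],P[...,2]
def seg(m,n):
    p=P[m]; r=cv2.minAreaRect(p[:,:2].astype(np.float32)); l=cv2.fitLine(p[:,:2].astype(np.float32),cv2.DIST_HUBER,0,.01,.01).ravel()
    print(n,m.sum(),"z",np.median(p[:,2]).round(4),"rect",np.round(r[0],4),np.round(r[1],4),round(r[2],2),"line",l.round(4)); print(cv2.boxPoints(r).round(4).tolist())
b=(X>.43)&(X<.70)&(Y>-.08)&(Y<.06)
seg(b&(Z>.178)&(Z<.194)&(X<.655),"doortop")
seg(b&(Z>.143)&(Z<.156)&(Y<.005)&(X>.47)&(X<.63),"rail")
E
```

```text
doortop 3003 z 0.1864 rect [0.5564 0.0103] [0.1982 0.0126] 4.45 line [0.9967 0.081  0.5572 0.0104]
[[0.45719999074935913, 0.008999999612569809], [0.45820000767707825, -0.003599999938160181], [0.6557000279426575, 0.011699999682605267], [0.654699981212616, 0.024299999698996544]]
rail 522 z 0.1503 rect [ 0.5637 -0.0115] [0.1191 0.0043] 4.75 line [ 0.9965  0.0835  0.5635 -0.0112]
[[0.5041000247001648, -0.014299999922513962], [0.5044999718666077, -0.01860000006854534], [0.623199999332428, -0.008700000122189522], [0.6227999925613403, -0.004399999976158142]]
```

View pics/w2.png

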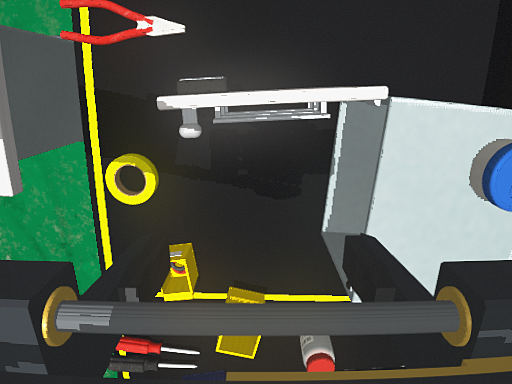

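Picture: the door's top edge runs from (160,103) to (385,93), the top rail from (215,118) to (328,115), and the striker is at (190,130). The rail middle is at (0.564,-0.0115,0.150), with the rail x axis heading -85.3°. Now I pick up the bin and go above the rail.

```bash
python3 - <<'E'
from h import *
o=np.array([.5346,-.3577]); q=down(np.radians(77.5-180))
manip.move_pose([*o,.14],q)
manip.move_linear([*o,.039],rate=.12)
manip.set_gripper(0.05,25); s=manip.state(); print("w",s["gripper_width"],s["contact_force"])
manip.move_linear([*o,.16],rate=.15); s=manip.state(); print("w",s["gripper_width"],s["contact_force"],s["clock"])
h=np.radians(94.7); lip=np.array([.5637,-.0115]); b=lip-.0445*np.array([np.cos(h),np.sin(h)])
print("target bin",b)
manip.move_pose([b[0],b[1]-.06,.039+.084+.04],down(h-np.pi))
s=manip.state(); print(s["tool_pos"],s["contact_force"],s["clock"])
im,P,c=cloud("wrist"); np.savez("w3",im=im,P=P); cv2.imwrite("pics/w3.png",im)
E
```

```text
w 0.06247300682519665 [-3.57906411  1.11318362  4.62152204]
w 0.06272614214058375 [ 0.03505864  0.6705252  -3.15374014] 6.5083
target bin [ 0.56734626 -0.05585036]
[ 0.5673395  -0.11665935  0.16271757] [ 0.76327922  0.25041831 -1.86990219] 7.475
```

View pics/w3.png

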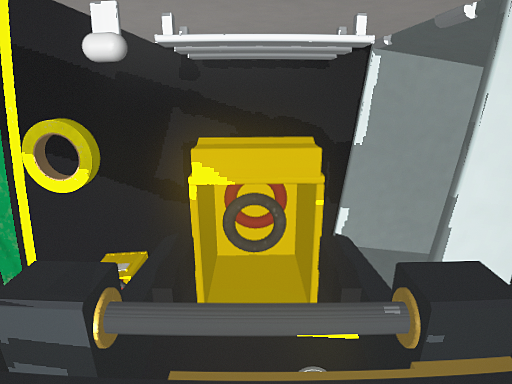

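Picture: the held bin shows its lip at (255,145), and the rail runs from (155,40) to (375,40), so both are in view. I measure them relative to each other.

```bash
cat > m.py <<'E'
from h import *
def rel(im,P,zlip):
    X,Y,Z=P[...,0],P[...,1],P[...,2]
    hsv=cv2.cvtColor(im,cv2.COLOR_BGR2HSV)
    rail=(X>.47)&(X<.65)&(abs(Z-.150)<.006)&(Y>-.035)&(Y<.01)&(hsv[...,1]<60)
    r=cv2.minAreaRect(P[rail][:,:2].astype(np.float32)); print("rail",rail.sum(),np.round(r,4) if 0 else r,np.median(Z[rail]))
    yel=(hsv[...,0]>20)&(hsv[...,0]<35)&(hsv[...,1]>100)&(abs(Z-zlip)<.008)&(abs(X-.567)<.08)&(abs(Y+.1)<.1)
    p=P[yel]; r2=cv2.minAreaRect(p[:,:2].astype(np.float32)); print("rim",yel.sum(),r2,cv2.boxPoints(r2).round(4).tolist())
    A=np.c_[p[:,:2]-p[:,:2].mean(0),np.ones(len(p))]; print("plane slope",np.linalg.lstsq(A,p[:,2],rcond=None)[0],"z",np.median(p[:,2]))
E
python3 - <<'E'
from m import *
d=np.load("w3.npz"); rel(d["im"],d["P"],.193)
E
```

```text
rail 3383 ((0.5511252284049988, -0.0050257425755262375), (0.1609870344400406, 0.019066520035266876), 4.663092136383057) 0.1502735704427493
rim 7517 ((0.5675579309463501, -0.10837239027023315), (0.06428708881139755, 0.08922282606363297), 4.701688766479492) [[0.5318999886512756, -0.06650000065565109], [0.5392000079154968, -0.15549999475479126], [0.6032999753952026, -0.1501999944448471], [0.5958999991416931, -0.06129999831318855]]
plane slope [-0.01495473  0.02058311  0.19336163] z 0.19389082952542797
```

Lip-to-rail agrees with nominal within 1 mm. Next: move over the rail, lower with force watch, and look before letting go.

```bash
python3 - <<'E'
from m import *
manip.move_linear([.5673,-.0555,.163],rate=.08); manip.dwell(.2)
f0=manip.state()["contact_force"]; print(f0,manip.state()["tool_pos"])
manip.move_linear([.5673,-.0555,.128],rate=.06)
f=manip.state()["contact_force"]; print("at .128",f-f0)
z=.128
while z>.119:
    if (f-f0)[2]>2 or np.linalg.norm((f-f0)[:2])>8: break
    z-=.001; manip.move_linear([.5673,-.0555,z],rate=.02); f=manip.state()["contact_force"]
print("end",z,f-f0,manip.state()["tool_pos"],manip.state()["clock"])
im,P,c=cloud("wrist"); rel(im,P,.154); cv2.imwrite("pics/w4.png",im)
E
```

```text
[-0.37059589  0.70270849 -2.7673996 ] [ 0.56729798 -0.05596119  0.16296041]
at .128 [ 1.04949565 -0.95050235  0.49448156]
end 0.122 [ 0.25683114 -1.40203075  2.07705356] [ 0.56743941 -0.05557219  0.12214637] 10.8667
rail 1291 ((0.5640166401863098, -0.011191768571734428), (0.12028072774410248, 0.004524358082562685), 4.652921676635742) 0.15016825294412878
rim 7497 ((0.5676029920578003, -0.046528905630111694), (0.06435979157686234, 0.08786781132221222), 4.64243745803833) [[0.5320000052452087, -0.0052999998442828655], [0.5390999913215637, -0.09290000051259995], [0.6032000184059143, -0.0877000018954277], [0.5960999727249146, -9.999999747378752e-05]]
plane slope [-0.01403783  0.03842555  0.15405894] z 0.15464859931609398
```

View pics/w4.png

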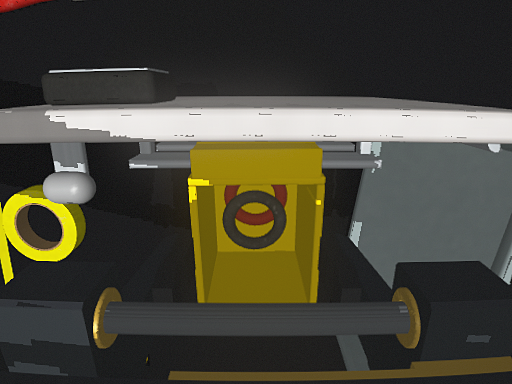

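Picture: the lip covers the rail at (255,155), with the rail's ends showing either side at (135,163) and (378,163). The rim height matches a hung bin. I release and check.

```bash
python3 - <<'E'
from m import *
p=manip.state()["tool_pos"]
manip.set_gripper(0.088); manip.dwell(.2)
manip.move_linear([.5673,-.0555,.26],rate=.12); manip.dwell(.3)
im,P,c=cloud("wrist"); rel(im,P,.154); cv2.imwrite("pics/w5.png",im); print(manip.state()["clock"],manip.state()["contact_force"])
# push geometry
yaw=np.radians(-2.5); hg=np.array([.746,-.0962])+R.from_euler('z',yaw).as_matrix()[:2,:2]@[-.085,.105]
# refine hinge from rail: rail centre = hinge + .105*d + .014*n
th=np.radians(4.65); d=-np.array([np.cos(th),np.sin(th)]); n=np.array([np.sin(th),-np.cos(th)])
hg2=np.array([.5640,-.0112])-.105*d-.014*n; print("hinge",hg,hg2,"n",n)
for a in np.linspace(1.445,0,7):
    hd=np.radians(-92.5)-a; D=np.array([np.cos(hd),np.sin(hd)]); N=np.array([-D[1],D[0]])
    pad=hg2+.172*D-.028*N; hN=np.arctan2(N[1],N[0])
    row=[]
    for pitch in (20,35,50,65,80):
        for off in (0,30,45):
          r=[inverse_kinematics([*(pad-.005*N),.137],down(hN+np.radians(off)+f,np.radians(pitch))if f==0 else (R.from_rotvec(down(hN+np.radians(off),np.radians(pitch)))*R.from_euler('x',np.pi)).as_rotvec()) for f in(0,1)]
          r=[x for x in r if x is not None]
          row.append(f"{pitch}/{off}:"+(','.join(str(x[5].round(1)) for x in r) if r else '-'))
    print(round(a,2),pad.round(3),np.degrees(hN).round(),' '.join(row))
E
```

```text
rail 331 ((0.5464550852775574, -0.00969565287232399), (0.024497317150235176, 0.15187551081180573), 84.52019500732422) 0.15041285503254997
rim 2402 ((0.5676777362823486, -0.051268428564071655), (0.06413639336824417, 0.09197287261486053), 4.732773303985596) [[0.5318999886512756, -0.008100000210106373], [0.5394999980926514, -0.09969999641180038], [0.6033999919891357, -0.09449999779462814], [0.59579998254776, -0.00279999990016222]]
plane slope [-0.00770888  0.07885398  0.15261771] z 0.15381189194598271
13.3167 [-0.46455332  0.00305588 -0.76989602]
hinge [0.66566094 0.01240771] [0.66751943 0.01126614] n [ 0.08106875 -0.99670851]
1.44 [0.494 0.025] -85.0 20/0:1.0,-2.1 20/30:1.0,-2.1 20/45:- 35/0:0.9,-2.3 35/30:0.7,-2.4 35/45:0.6,-2.5 50/0:0.7,-2.5 50/30:0.4 50/45:0.2 65/0:0.4 65/30:-0.0 65/45:-0.3 80/0:0.1 80/30:-0.4 80/45:-0.7,2.5
1.2 [ 0.496 -0.017] -71.0 20/0:1.0,-2.1 20/30:- 20/45:- 35/0:0.8,-2.4 35/30:0.6,-2.5 35/45:- 50/0:0.5 50/30:0.1 50/45:-0.2 65/0:0.2 65/30:-0.4 65/45:-0.8,2.3 80/0:-0.2 80/30:-0.8,2.4 80/45:-1.1,2.1
0.96 [ 0.507 -0.057] -58.0 20/0:- 20/30:- 20/45:- 35/0:0.7,-2.5 
[... 255 characters left out ...]
-1.5,1.6 65/45:-2.1,1.1 80/0:-0.9,2.3 80/30:-1.5,1.6 80/45:-1.9,1.3
0.48 [ 0.557 -0.124] -30.0 20/0:- 20/30:- 20/45:- 35/0:- 35/30:- 35/45:-0.6 50/0:-0.5 50/30:0.5 50/45:0.1 65/0:-1.0,2.1 65/30:-2.1,1.0 65/45:-2.5,0.6 80/0:-1.2,1.9 80/30:-1.9,1.2 80/45:-2.2,0.9
0.24 [ 0.592 -0.146] -16.0 20/0:- 20/30:2.1,-1.1 20/45:2.2,-1.0 35/0:1.6,-1.6 35/30:-0.6 35/45:2.5,-0.6 50/0:-1.6,1.6 50/30:0.1 50/45:-0.2 65/0:-1.6,1.6 65/30:-2.5,0.6 65/45:0.3 80/0:-1.6,1.6 80/30:-2.2,0.9 80/45:-2.5,0.6
0.0 [ 0.632 -0.159] -2.0 20/0:1.9,-1.2 20/30:2.2,-1.0 20/45:2.2,-0.9 35/0:2.5,-0.7 35/30:2.5,-0.6 35/45:2.5,-0.7 50/0:0.5 50/30:-0.2 50/45:-0.3 65/0:-2.0,1.1 65/30:0.3 65/45:0.0 80/0:-1.9,1.3 80/30:-2.5,0.7 80/45:0.4
```

View pics/w5.png

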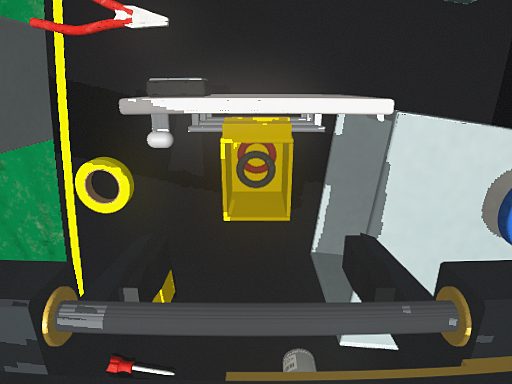

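Picture: the bin hangs freely on the rail at (257,130), leaning 0.08 rad, with the lip 2 mm off the rail centre. Now I swing the door, tool pitched 65° with shut fingers on the pad.

```bash
cat >> h.py <<'E'
HG=np.array([.6668,.0117])
def padpose(a,off,pitch=65,z=.133):
    hd=np.radians(-92.5)-a; D=np.array([np.cos(hd),np.sin(hd)]); N=np.array([-D[1],D[0]])
    p=HG+.172*D-(.028+off)*N; return [*p,z],down(np.arctan2(N[1],N[0]),np.radians(pitch)),np.array([*N,0])
E
python3 - <<'E'
from h import *
p,r,N=padpose(1.445,.05); 
manip.move_linear([.5673,-.0555,.32],rate=.2)
manip.move_pose([p[0],p[1]+.05,.32],r)
manip.set_gripper(0.0)
manip.move_linear([p[0],p[1]+.02,p[2]],rate=.15)
manip.move_linear(p,rate=.1)
manip.dwell(.2); f0=manip.state()["contact_force"]; print("f0",f0,manip.state()["clock"],manip.state()["gripper_width"])
off=.02
for a in [1.445]+list(np.arange(1.42,.2,-.03)):
    if a<1.445: off=max(.008,off-.006)
    p,r,N=padpose(a,off); manip.move_linear(p,rate=.06,rot=r)
    s=manip.state(); F=-(s["contact_force"]-f0)@N
    if F>10: print("STOP",a,F,s["contact_force"]-f0); break
    if int(round(a*100))%4==0: print(round(a,2),round(F,2),s["clock"])
print(a,F,s["tool_pos"],s["clock"])
cv2.imwrite("pics/s6.png",cloud("top")[0][120:280,150:360].repeat(3,0).repeat(3,1))
E
```

```text
f0 [ 0.08454868  0.47676752 -0.22795223] 17.9083 0.00016734862375963351
1.45 -1.21 18.5583
1.36 -0.79 19.4667
1.24 0.3 20.4667
1.12 -1.12 21.4667
1.0 0.17 22.4667
0.88 -0.16 23.4667
0.76 -0.29 24.4667
0.64 -0.51 25.4667
0.52 -0.05 26.4667
0.4 -0.01 27.4667
0.28 0.31 28.4667
0.21999999999999886 0.4254717167444601 [ 0.58704412 -0.14502903  0.13293031] 28.9667
```

View pics/s6.png

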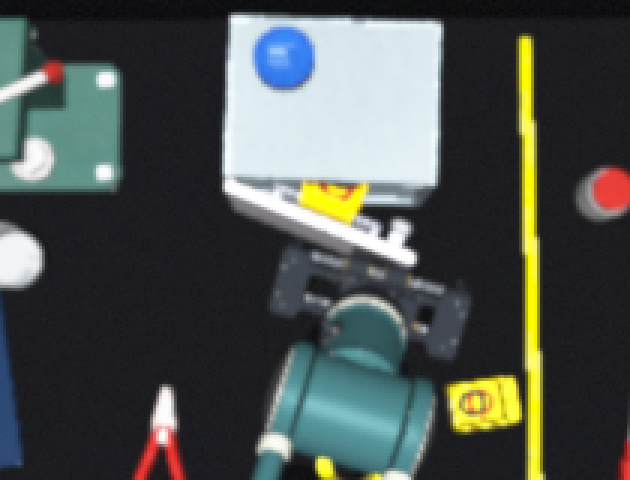

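Picture: the door is nearly closed, from (230,185) to (412,262), with the bin on its inside at (335,197) and tin and jar in place. The door looks more open than I commanded, so I measure it before pressing.

```bash
python3 - <<'E'
from h import *
im,P,c=cloud("top"); X,Y,Z=P[...,0],P[...,1],P[...,2]
hsv=cv2.cvtColor(im,cv2.COLOR_BGR2HSV)
m=(Z>.176)&(Z<.192)&(Y<.03)&(Y>-.24)&(X>.54)&(X<.665)&(hsv[...,1]<40)&(hsv[...,2]>150)
m&=X<.655-.0436*Y*-1
p=P[m][:,:2].astype(np.float32); l=cv2.fitLine(p,cv2.DIST_HUBER,0,.01,.01).ravel()
print(m.sum(),l,"angle",np.arctan2(-abs(l[0]),-abs(l[1])), p.min(0),p.max(0))
h=np.arctan2(-abs(l[1]),-abs(l[0])); print("door a",np.radians(-92.5)-h)
s=manip.state(); print(s["tool_pos"],s["contact_force"])
N=padpose(.22,.008)[2]
print("tool dist to hinge line",(s["tool_pos"]-np.array([*HG,0]))@N)
E
```

```text
258 [ 0.35809207  0.93368626  0.6176875  -0.08941963] angle -2.775369 [ 0.5774017 -0.1779178] [0.65548146 0.01395945]
door a 0.32259038609622426
[ 0.58688155 -0.1448165   0.13279649] [-0.65298104  0.22637911  0.01503532]
tool dist to hinge line -0.03637060025198604
```

```bash
python3 - <<'E'
from h import *
im,P,c=cloud("scene"); cv2.imwrite("pics/s7.png",cv2.resize(im[110:280,150:350],None,fx=3.5,fy=3.5,interpolation=cv2.INTER_CUBIC))
E
```

```text
(no output)
```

View pics/s7.png

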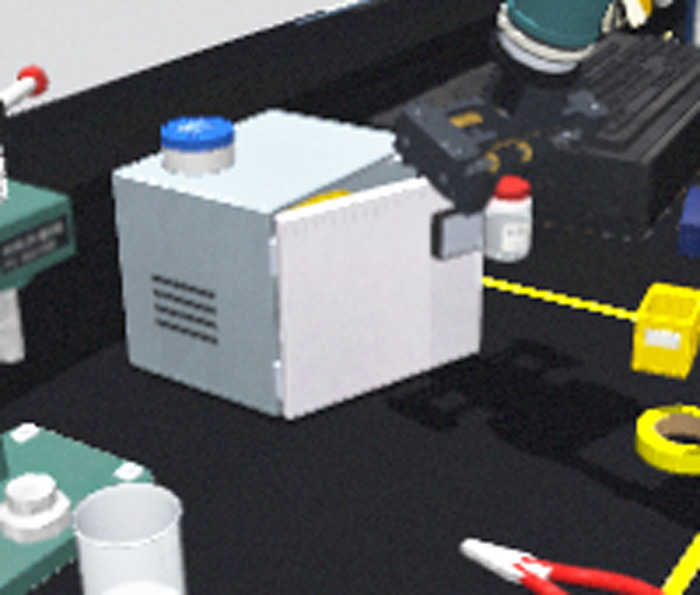

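Picture: the door is ajar, the pad at (460,235) is unobstructed and the gripper sits just above and behind it at (440,150). The fingertips are not in front of the pad as intended. I check numerically where the tool and pad are.

```bash
python3 - <<'E'
from h import *
im,P,c=cloud("scene"); K=np.array(c["intrinsics"]); M=R.from_rotvec(c["orientation"]).as_matrix()
def proj(p):
    q=M.T@(np.array(p)-c["position"]); a=q[:2]/q[2]; a=a*(1+c["k1"]*(a@a)); return a*[K[0,0],K[1,1]]+[K[0,2],K[1,2]],q[2]
s=manip.state(); T=R.from_rotvec(s["tcp_rot"]).as_matrix(); print(s["tool_pos"],T.round(2).tolist())
for k in (0,.02,.045,.064,.09):
    p=s["tool_pos"]-k*T[:,0]; uv,z=proj(p); u,v=uv.round().astype(int)
    print(k,p.round(3),"crop px",((uv-[150,110])*3.5).round(),"z",z.round(3),"seen",c["z_map"][v-1:v+2,u-1:u+2].min().round(3),"pt",P[v,u].round(3),im[v,u])
# door outer face plane & pad plane
hsv=cv2.cvtColor(im,cv2.COLOR_BGR2HSV)
V,U=np.mgrid[0:384,0:512]; cu,cv_=(U-150)*3.5,(V-110)*3.5
def plane(m,n):
    q=P[m]; ctr=q.mean(0); l=cv2.fitLine(q[:,:2].astype(np.float32),cv2.DIST_HUBER,0,.01,.01).ravel(); print(n,m.sum(),ctr.round(4),"door a",np.radians(-92.5)-np.arctan2(-abs(l[1]),-abs(l[0])),"off",(l[2:]-HG)@np.array([abs(l[1]),-abs(l[0])])); print(q.min(0).round(3),q.max(0).round(3))
plane((cu>295)&(cu<425)&(cv_>230)&(cv_<370),"door")
plane((cu>447)&(cu<478)&(cv_>218)&(cv_<250),"pad")
E
```

```text
[ 0.5869403  -0.14476852  0.13283016] [[0.41, 0.26, 0.88], [-0.11, 0.97, -0.24], [-0.91, 0.0, 0.42]]
0 [ 0.587 -0.145  0.133] crop px [455. 235.] z 1.105 seen 1.08 pt [ 0.579 -0.13   0.14 ] [185 172 167]
0.02 [ 0.579 -0.143  0.151] crop px [462. 218.] z 1.092 seen 1.07 pt [ 0.576 -0.136  0.155] [178 166 159]
0.045 [ 0.569 -0.14   0.174] crop px [472. 196.] z 1.076 seen 1.05 pt [ 0.559 -0.121  0.182] [54 51 44]
0.064 [ 0.561 -0.138  0.191] crop px [480. 179.] z 1.063 seen 1.035 pt [ 0.551 -0.119  0.199] [57 53 47]
0.09 [ 0.55  -0.135  0.214] crop px [490. 155.] z 1.046 seen 0.998 pt [ 0.533 -0.099  0.229] [ 69 137 166]
door 1480 [nan nan nan] door a 1.5271631829178185 off 0.0
[nan nan nan] [nan nan nan]
pad 81 [ 0.5759 -0.1375  0.1381] door a 0.28281775635837025 off -0.03817539609594064
[ 0.57  -0.155  0.121] [ 0.583 -0.121  0.156]
```

```bash
python3 - <<'E'
from h import *
im,P,c=cloud("wrist"); s=manip.state(); T=R.from_rotvec(s["tcp_rot"]).as_matrix(); Q=(P-s["tool_pos"])@T
Tc=np.array(c["T_tool_cam"]);K=np.array(c["intrinsics"])
q=np.linalg.inv(Tc)@[0,0,0,1]; uv=q[:2]/q[2]*K[0,0]+[K[0,2],K[1,2]]; print("tcp px",uv)
o=cv2.resize(im,None,fx=1.5,fy=1.5); cv2.circle(o,tuple((uv*1.5).astype(int)),4,(255,0,255),1); cv2.imwrite("pics/w8.png",o)
for v in range(100,380,20): print(v,[tuple(Q[v,u].round(3)) for u in (216,236,256,276,296)])
E
```

```text
tcp px [256.10739372 226.00172439]
100 [(np.float64(0.113), np.float64(-0.035), np.float64(-0.068)), (np.float64(0.114), np.float64(-0.018), np.float64(-0.068)), (np.float64(0.114), np.float64(-0.0), np.float64(-0.068)), (np.float64(0.114), np.float64(0.017), np.float64(-0.068)), (np.float64(0.114), np.float64(0.034), np.float64(-0.068))]
120 [(np.float64(0.122), np.float64(-0.036), np.float64(-0.05)), (np.float64(0.112), np.float64(-0.018), np.float64(-0.051)), (np.float64(0.122), np.float64(-0.0), np.float64(-0.05)), (np.float64(0.123), np.float64(0.018), np.float64(-0.05)), (np.float64(0.122), np.float64(0.036), np.float64(-0.05))]
140 [(np.float64(0.081), np.float64(-0.032), np.float64(-0.038)), (np.float64(0.083), np.float64(-0.016), np.float64(-0.038)), (np.float64(0.087), np.float64(-0.0), np.float64(-0.037)), (np.float64(0.09), np.float64(0.016), np.float64(-0.037)), (np.float64(0.094), np.float64(0.033), np.float64(-0.036))]
160 [(np.float64(0.056), np.float64(-0.029), np.float64(-0.028)), (np.float64(0.059), np.float64(-0.015), np.float64(-0.027)), (np.float64(0.063), np.fl
[... 2521 characters left out ...]
4(0.005), np.float64(-0.024)), (np.float64(-0.118), np.float64(0.009), np.float64(-0.029))]
340 [(np.float64(-0.119), np.float64(-0.009), np.float64(-0.025)), (np.float64(0.05), np.float64(-0.018), np.float64(0.13)), (np.float64(0.108), np.float64(-0.0), np.float64(0.184)), (np.float64(0.127), np.float64(0.023), np.float64(0.201)), (np.float64(-0.117), np.float64(0.009), np.float64(-0.024))]
360 [(np.float64(-0.118), np.float64(-0.009), np.float64(-0.018)), (np.float64(-0.011), np.float64(-0.013), np.float64(0.09)), (np.float64(-0.013), np.float64(-0.0), np.float64(0.088)), (np.float64(0.107), np.float64(0.022), np.float64(0.212)), (np.float64(-0.118), np.float64(0.009), np.float64(-0.019))]
```

View pics/w8.png

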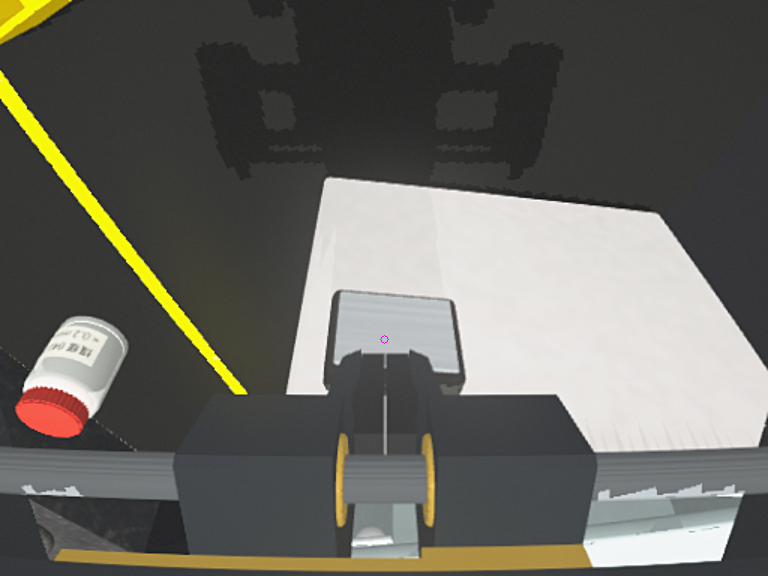

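Picture: the shut fingers (570/1.5, 390/1.5) appear to sink into the pad. The door's outer face plane runs through the TCP, so something other than the tips on the pad may have pushed the door (likely the gripper's body at the top edge). I'll retreat and approach with a flatter tool, and check joint continuity first.

```bash
python3 - <<'E'
from h import *
fl=lambda r:(R.from_rotvec(r)*R.from_euler('x',np.pi)).as_rotvec()
s=manip.state(); print(s["clock"],s["joint_pos"].round(2))
for pitch in (15,25,35,45,55):
  for f in (0,1):
    print(pitch,f)
    for a,off in ((.32,.06),(.32,0),(.2,0),(.1,0),(0,0)):
        p,r,N=padpose(a,off,pitch,.137); q=inverse_kinematics(p,fl(r) if f else r); print("  ",a,None if q is None else q.round(2))
E
```

```text
29.2167 [-0.29 -0.07  2.19  0.02  0.59 -1.61]
15 0
   0.32 None
   0.32 None
   0.2 None
   0.1 None
   0 [-0.56  0.18  2.57  2.52  0.97  1.8 ]
15 1
   0.32 None
   0.32 None
   0.2 None
   0.1 None
   0 [-0.56  0.18  2.57  2.52  0.97 -1.34]
25 0
   0.32 None
   0.32 None
   0.2 None
   0.1 None
   0 [-0.53  0.03  2.52  2.36  0.65  2.02]
25 1
   0.32 None
   0.32 None
   0.2 None
   0.1 None
   0 [-0.53  0.03  2.52  2.36  0.65 -1.12]
35 0
   0.32 None
   0.32 [-0.19 -0.19  2.56  3.83  0.23  1.  ]
   0.2 [-0.32 -0.16  2.53  2.81  0.2   1.85]
   0.1 [-0.41 -0.11  2.49  2.25  0.29  2.28]
   0 [-0.49 -0.05  2.44  1.97  0.39  2.45]
35 1
   0.32 None
   0.32 [-0.19 -0.19  2.56  3.83  0.23 -2.14]
   0.2 [-0.32 -0.16  2.53  2.81  0.2  -1.29]
   0.1 [-0.41 -0.11  2.49  2.25  0.29 -0.86]
   0 [-0.49 -0.05  2.44  1.97  0.39 -0.69]
45 0
   0.32 [-0.18 -0.36  2.55 -0.67  0.21 -0.78]
   0.32 [-0.21 -0.2   2.45 -0.75  0.16 -0.72]
   0.2 [-0.31 -0.17  2.42  0.45  0.11 -2.06]
   0.1 None
   0 None
45 1
   0.32 [-0.18 -0.36  2.55 -0.67  0.21  2.36]
   0.32 [-0.21 -0.2   2.45 -0.75  0.16  2.42]
   0.2 [-0.31 -0.17  2.42  0.45  0.11  1.08]
   0.1 [-0.38 -0.12  2.38  1.    0.2   0.41]
   0 [-0.44 -0.07  2.34  1.14  0.31  0.16]
55 0
   0.32 [-0.21 -0.3   2.43 -0.22  0.42 -1.24]
   0.32 [-0.23 -0.16  2.33 -0.21  0.38 -1.27]
   0.2 [-0.3  -0.12  2.29  0.1   0.36 -1.71]
   0.1 [-0.36 -0.08  2.26  0.33  0.39 -2.05]
   0 [-0.4  -0.04  2.22  0.5   0.43 -2.32]
55 1
   0.32 [-0.21 -0.3   2.43 -0.22  0.42  1.91]
   0.32 [-0.23 -0.16  2.33 -0.21  0.38  1.87]
   0.2 [-0.3  -0.12  2.29  0.1   0.36  1.43]
   0.1 [-0.36 -0.08  2.26  0.33  0.39  1.09]
   0 [-0.4  -0.04  2.22  0.5   0.43  0.82]
```

```bash
cat >> h.py <<'E'
def padgap(N):
    im,P,c=cloud("wrist"); s=manip.state(); d=P-s["tool_pos"]; T=R.from_rotvec(s["tcp_rot"]).as_matrix()
    m=(P[...,2]>.119)&(P[...,2]<.130)&(abs(d@T[:,1])<.018)&(np.abs(d@N)<.1)
    return np.percentile((d@N)[m],[10,50]).round(4),m.sum()
E
python3 - <<'E'
from h import *
p,r,N=padpose(.22,.06); manip.move_linear(p,rate=.12)
a=.30
p,r,N=padpose(a,.04,55); manip.move_linear(p,rate=.12,rot=r); manip.dwell(.2)
print("gap",padgap(N)); f0=manip.state()["contact_force"]; p0=np.array(p)
for k in range(28):
    p0=p0+.002*N; manip.move_linear(p0,rate=.03)
    s=manip.state(); F=-(s["contact_force"]-f0)@N
    if k%3==0 : print(k,round((p0-np.array(p))@N,4),"F",round(F,2),"gap",padgap(N))
    if F>6: print("hit",F);break
print(s["clock"],s["tool_pos"])
E
```

```text
gap (array([0.0306, 0.0319]), np.int64(134))
0 0.002 F 0.37 gap (array([0.0299, 0.0308]), np.int64(112))
3 0.008 F 1.14 gap (array([0.024 , 0.0249]), np.int64(331))
6 0.014 F -0.96 gap (array([0.0179, 0.0189]), np.int64(602))
9 0.02 F 0.75 gap (array([0.0121, 0.013 ]), np.int64(782))
12 0.026 F -0.19 gap (array([0.0061, 0.007 ]), np.int64(809))
15 0.032 F 1.04 gap (array([-0.    ,  0.0009]), np.int64(821))
18 0.038 F 0.33 gap (array([-0.006 , -0.0051]), np.int64(869))
21 0.044 F 0.31 gap (array([-0.0119, -0.0111]), np.int64(891))
24 0.05 F -0.09 gap (array([-0.0157, -0.0149]), np.int64(915))
27 0.056 F -0.38 gap (array([-0.0155, -0.0148]), np.int64(902))
37.975 [ 0.59769549 -0.14622358  0.13301882]
```

The fingertips pass into the pad face by about 15 mm before they actually move the door; they bear on the panel behind it. Camera and motion agree on this at two pitches, and force there is small. I use that contact offset and go on under force control.

```bash
python3 - <<'E'
from h import *
from scipy.optimize import minimize_scalar
OFF=-.0152; s=manip.state()
a=minimize_scalar(lambda a:np.linalg.norm(np.array(padpose(a,OFF)[0])[:2]-s["tool_pos"][:2]),bounds=(0,.5),method='bounded').x
print("a now",a,s["clock"]); f0=s["contact_force"]
def go(a,rate):
    p,r,N=padpose(a,OFF,55); manip.move_linear(p,rate=rate,rot=r); s=manip.state(); return -(s["contact_force"]-f0)@N,s,N
while a>.15:
    a-=.02; F,s,N=go(a,.05)
    if F>7: break
print("zero",a,F,s["clock"]); fs=[]
for _ in range(3): manip.dwell(.05); fs.append(manip.state()["contact_force"])
f0=np.mean(fs,0); log=[]; F=0
while F<17 and s["clock"]<55 and a>-.12:
    a-=.0045 if F<4 else .0018
    F,s,N=go(a,.03); log.append((round(a,4),round(F,1)))
print(log,s["clock"])
if F>=15:
    t=s["clock"]; h=[]
    while s["clock"]<t+1.5:
        if F<17: a-=.0006; F,s,N=go(a,.02)
        elif F>24: a+=.001; F,s,N=go(a,.02)
        else: manip.dwell(.08); s=manip.state(); F=-(s["contact_force"]-f0)@N
        h.append((round(F,1),round(np.linalg.norm(s["contact_force"]-f0),1)))
    print("hold",h,s["clock"],a)
    F,s,N=go(a+.03,.03); F,s,N=go(a+.4,.12)
    print("after",F,s["clock"],s["tool_pos"])
E
```

```text
a now 0.2952565891330647 38.025
zero 0.1352565891330647 -0.3439391235526251 40.025
[(np.float64(0.1308), np.float64(-0.3)), (np.float64(0.1263), np.float64(-0.4)), (np.float64(0.1218), np.float64(-0.3)), (np.float64(0.1173), np.float64(-0.2)), (np.float64(0.1128), np.float64(0.3)), (np.float64(0.1083), np.float64(-0.6)), (np.float64(0.1038), np.float64(-0.5)), (np.float64(0.0993), np.float64(-0.5)), (np.float64(0.0948), np.float64(0.6)), (np.float64(0.0903), np.float64(3.2)), (np.float64(0.0858), np.float64(8.2)), (np.float64(0.084), np.float64(8.6)), (np.float64(0.0822), np.float64(10.8)), (np.float64(0.0804), np.float64(4.2)), (np.float64(0.0786), np.float64(6.7)), (np.float64(0.0768), np.float64(7.1)), (np.float64(0.075), np.float64(9.7)), (np.float64(0.0732), np.float64(10.5)), (np.float64(0.0714), np.float64(13.5)), (np.float64(0.0696), np.float64(14.5)), (np.float64(0.0678), np.float64(-0.5)), (np.float64(0.0633), np.float64(3.9)), (np.float64(0.0588), np.float64(1.0)), (np.float64(0.0543), np.float64(-0.0)), (np.float64(0.0498), np.float64(-1.4)), (np.float64(0.0453), np.float
[... 631 characters left out ...]
oat64(17.1), np.float64(20.6)), (np.float64(17.9), np.float64(20.8)), (np.float64(17.1), np.float64(20.4)), (np.float64(17.7), np.float64(20.7)), (np.float64(16.7), np.float64(20.0)), (np.float64(18.1), np.float64(21.6)), (np.float64(19.1), np.float64(22.1)), (np.float64(18.2), np.float64(21.9)), (np.float64(18.1), np.float64(21.6)), (np.float64(17.4), np.float64(21.2)), (np.float64(19.1), np.float64(22.2)), (np.float64(18.2), np.float64(21.1)), (np.float64(18.4), np.float64(21.7)), (np.float64(18.1), np.float64(22.0)), (np.float64(18.8), np.float64(21.8)), (np.float64(18.0), np.float64(21.5))] 51.925 -0.00934341086693528
after -0.7130817657325547 53.475 [ 0.58310402 -0.13899207  0.13309112]
```

Roller peak, snap, and a hold at about 18 N normal (21–22 N total) for 1.5 s. Now I check the door and bin.

```bash
python3 - <<'E'
from h import *
Rc=R.from_euler('z',np.radians(-2.5)).as_matrix()[:2,:2]
s0=manip.state(); 
p,r,N=padpose(0,.10,55,.17); 
manip.move_linear([s0["tool_pos"][0]-.06,s0["tool_pos"][1],.20],rate=.12,rot=r); manip.dwell(.1)
for n in ("top","wrist"):
    im,P,c=cloud(n); hsv=cv2.cvtColor(im,cv2.COLOR_BGR2HSV)
    q=(P[...,:2]-HG)@Rc  # cabinet frame: x depth, y
    Z=P[...,2]
    for nm,lo,hi,x0,x1 in (("pad",.118,.155,-.06,-.017),("face",.02,.11,-.06,.0),("doortop",.178,.19,-.03,.0)):
        m=(Z>lo)&(Z<hi)&(q[...,0]>x0)&(q[...,0]<x1)&(q[...,1]<-.02)&(q[...,1]>-.205)&(hsv[...,1]<60)
        if m.sum()>15:
            k=np.polyfit(q[m][:,1],q[m][:,0],1); print(n,nm,m.sum(),"med x",np.median(q[m][:,0]).round(4),"y",q[m][:,1].min().round(3),q[m][:,1].max().round(3),"slope->angle",k[0].round(4))
    y=(hsv[...,0]>20)&(hsv[...,0]<35)&(hsv[...,1]>120)&(q[...,0]>-.02)&(q[...,0]<.15)&(q[...,1]<0)&(q[...,1]>-.22); print(n,"yellow near",y.sum())
    if n=="top":cv2.imwrite("pics/top9.png",cv2.resize(im[120:250,190:340],None,fx=5,fy=4.5,interpolation=cv2.INTER_CUBIC))
im,_,_=cloud("scene"); cv2.imwrite("pics/s9.png",cv2.resize(im[110:280,150:350],None,fx=3.5,fy=3.5,interpolation=cv2.INTER_CUBIC))
print(manip.state()["clock"],manip.state()["contact_force"])
E
```

```text
top pad 37 med x -0.0285 y -0.197 -0.146 slope->angle -0.0132
top face 116 med x -0.0137 y -0.205 -0.02 slope->angle 0.0047
top doortop 235 med x -0.0086 y -0.203 -0.02 slope->angle -0.0005
top yellow near 0
wrist pad 1208 med x -0.0294 y -0.197 -0.147 slope->angle 0.0006
wrist face 9728 med x -0.0139 y -0.205 -0.02 slope->angle 0.0058
wrist doortop 228 med x -0.0129 y -0.04 -0.02 slope->angle 0.0848
wrist yellow near 0
55.0333 [ 0.35382099 -0.63365186 -0.32857817]
```

```bash
python3 - <<'E'
from h import *
print(order.close_job(), manip.state()["clock"])
E
```

```text
the job is handed in; nothing more can be done
the job is handed in; nothing more can be done
```

I hung the larger yellow bin on the top rail and let go of it. Then I shut the door, pressed it through the catch and handed the job in at about 55 s of the 66 s allowed. No verdict is reported.

**Bin:** after release, and before I closed the door, the wrist camera measured the lip 2 mm off the rail's centre and the bin leaning about 0.08 rad. It was still on the rail when the door was about 0.3 rad open.

**Door:** I swung it slowly, at 0.06 m/s at most. The roller peaked at about 14.5 N, above the stated 8–12 N, then the force dropped to zero. The stop was reached near 0 rad, about 10 mm past the snap rather than the stated 5 mm. I held it there for 1.5 s at 17–19 N straight onto the door (20–22 N in total). Afterwards the wrist and top cameras showed the door at about 0.005 rad, with the gripper clear and no contact force.

**Not confirmed or in disagreement:**
- **Push contact:** in the images the fingertips sank about 15 mm into the pad before the door moved, so they seem to bear on the panel behind it. The 10–30 N was measured at the wrist, not at the pad itself.
- **Bin after closing:** it cannot be seen once the door is shut, so I did not check that it still hangs. I also couldn't view the last scene picture, because the 12-picture limit was reached.
- **Jar, beaker and tin:** I did not re-measure them. The arm never went near them.

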